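Close a swing-bolt tube clamp for laser marking

TASK

The steel tube lies ready in its V-rests for marking: clamp it. Swing the jig's hinged strap over the tube and press it fully home, then pull the spring-loaded swing bolt out by its ball grip, swing it upright into the slot of the strap and let it down behind the raised lip so that its collar locks the strap. Do not shift the tube in its rests, and leave the other things on the desk where they are.

Things in the scene. Friction and masses are not known exactly. Their poses are not given: they have to be found in the camera images.
- jig: Fixed clamping jig: aluminium plate 136 x 130 x 10 mm with two dark V-rests, a grey tube clamp between them. Origin under the plate in the clamp's middle plane, straight below the tube's axis. Its x axis runs along the tube (axis 52 mm above the desk), y points to the strap's hinge side, -y to the swing bolt's side, z up. The V-rests stand at x = +-48 mm, up to 45 mm high.
- strap_hinge (a point): Middle of the strap's hinge pin, at jig (0, +34, 54) mm; the pin runs along the jig's x axis.
- strap_tab (a point): Point in the middle of the strap's forked free end (the tab), half-way through its thickness, 86 mm from the hinge pin. The tab is 36 mm wide along jig x, 8 mm thick, and is gripped across its 36 mm. It reaches 14.5 mm past this point; a slot 12 mm wide, open at the end, splits it; the outer 4 mm of both prongs carry a lip 3 mm high on the top face.
- strap (a joint): Angle of the hinged strap about the pin, rad: 0 = fully home over the tube (end stop), about 1.57 = upright, 2.1 = laid right back. Stiff hinge (0.4 N m of friction): it stays where it is left and must be pressed home with 6 to 15 N. Home, the tab point is at jig (0, -52, 62) mm and the flat top of the tab at 66 mm, unslotted from jig y = -20 to -42 mm; the crown is at 78 mm.
- bolt_pivot (a point): Middle of the swing bolt's pivot pin, at jig (0, -50, 24) mm; the pin runs along jig x. The bolt can also slide freely up to 4 mm either way along this pin, so it starts off the slot's middle; the slot is centred at jig x = 0.
- bolt_grip (a point): Centre of the black ball (24 mm diameter) at the end of the swing bolt, 72 mm from the pivot when not pulled out; the ball is the bolt's grip, taken across jig x. A 10 mm neck joins it to a collar of 20 mm diameter, 40.5 to 47.5 mm from the pivot, which comes to rest on the strap's top; below the collar the shank is 8 mm thick.
- bolt_swing (a joint): Swing of the bolt about its pivot, rad: 0 = upright in the slot (end stop), grows as it is swung down and outward to jig -y (1.5 = nearly level). Light friction (0.09 N m) keeps it where it is left, so it can be let go and taken anew on the way; a hard grip drags on the ball as it turns between the fingers. Not pulled out, it swings freely down to about 0.6, where its collar meets the lip of the shut strap.
- bolt_pull (a joint): How far the bolt is pulled out along its own axis, m, 0 to 0.012; a spring (1.4 N at 0, 2.9 N at 0.012; the bolt weighs 0.13 kg) draws it back in. To pass over the lip of the shut strap while swinging in, it must be pulled out 7 mm or more; let down behind the lip it rests on the strap's top at about 0.0015.
- tube: Loose plain steel tube, 38 mm diameter, 180 mm long, 0.3 to 0.6 kg, lying in the V-rests through the clamp. Origin at its middle on the axis; x along the tube.
- tape_measure: Bystander: tape measure, about 64 x 132 x 35 mm, origin at the middle of its underside.
- tweezers: Bystander: steel tweezers, 129 mm long, 9 mm thick, origin at the middle of its underside.
- screwdriver: Bystander: screwdriver with a yellow handle, 170 mm long, 27 mm thick, origin at the middle of its underside.
- insert_box: Bystander: flat grey plastic box with lid, 68 x 100 x 26 mm, origin at the middle of its underside.
- laser_head (a point): Lower front edge of the fixed laser head (grey box at the right end of a blue beam) that hangs over the back of the desk: everything from 0.54 m ahead of the robot and higher than 0.32 m is blocked, from 0.15 m right to 0.6 m left of the robot. Come to the jig from the robot's side, keeping gripper and wrist in front of it.

How it is judged (in metres and radians):
On the way, in this order (a step that is already met when the one before it is completed fails the run):
1. the strap is swung over the tube and pressed fully home (value of joint strap below 0.035 rad and value of joint bolt_swing above 0.5 rad), for 0.2 s.
2. the swing bolt stands in the slot with its collar let down on the strap (value of joint bolt_swing below 0.12 rad and value of joint bolt_pull below 0.0035 m and value of joint strap below 0.035 rad), for 0.2 s.
At the end, for the whole second after the job is handed in: Strap home (within 0.035 rad), bolt upright in the slot (within 0.12 rad, at rest) with its collar let down behind the lip (pulled out under 3.5 mm), tube at rest within 12 mm of where it lay, the other things moved no more than 20 mm (all of step 2 and velocity of joint bolt_swing below 0.05 rad/s and distance of tube from where it was at the start of the episode below 0.012 m and linear speed of tube below 0.02 m/s); the robot touches nothing.
It fails at once if the tube is shifted more than 25 mm (distance of tube from where it was at the start of the episode above 0.025 m).
It fails at once if another thing on the desk is moved more than 20 mm (distance of any of tape_measure, tweezers, screwdriver, insert_box from where it was at the start of the episode above 0.02 m).
It also fails if it takes over 56 s, if anything falls off the work surface, if the arm or the gripper's body presses on something with over 40 N, if the wrist force passes 120 N, or if a joint passes its speed limit or range.

ROBOT

A 6-joint arm with a two-finger parallel gripper is mounted at the origin on a cart in front of the work surface, level with it; the furniture and walls round the work are solid. World frame = base frame: x ahead of the robot, y to its left, z up, the work surface at z = 0. Lengths are in m, angles in degrees, forces in N, time in s.
With the tool pointing down it reaches from about 0.375 to 0.9 m from the base axis. Payload 3.1 kg.
Tool frame: the origin (TCP) lies between the finger pads; the fingertips stand 11 mm ahead of it and the grasp point (between the pads) lies 8 mm behind it; z points along the fingers, y is the line along which they close (so a half turn about z gives the same grasp; the last joint's range is limited). The gripper opens to 87 mm and grips with 3 to 60 N. Pads are 19 mm wide; open, the fingers measure 117 mm over their backs; the gripper's body (75 mm by 190 mm) begins 51 mm behind the grasp point.
Start: joints at [-80.644, 30.224, 82.088, -0, 67.689, -10.227], TCP at [0.21, -0.589, 0.205] pointing down, gripper open.
Joint ranges: [-176.69, 176.69], [-43.24, 126.21], [12.49, 139.97], [-82, 262], [0, 151.66], [-163.58, 163.58]. Speed limits (degrees/s): [159.86, 159.86, 180, 180, 180, 180].

INTERFACE

Orientations are given as a 3x3 rotation matrix whose columns are the frame's x, y, z axes.
In Python, from rig import bot, viewer, workorder, nets gives the robot as it stands. The module is installed in compiled form; this text tells all that it offers.
- The arm moves only by the tool move_arm, never from a script. Its argument "increments" is a list of rows, each a list of 7 numbers: the shift along the tool's x, y, z normalised to -1 to 1, where 1 is 0.3 m, then the turn, a rotation vector about the tool's x, y, z normalised to -1 to 1, where 1 is pi rad, then the opening, from 0 (shut) to 1 (fully open). In form: [[tx, ty, tz, wx, wy, wz, grip], ...]. A call has 1 to 10 rows; each row is the pose to reach, as a shift and turn from the pose commanded when the call began, along the tool's axes at that moment, turning the shorter way round; what a row does not reach only later rows make up. A row lasts 1/12 s, in which the tool goes at most 41.7 mm and 7.16 degrees, less where a joint would pass 70% of its speed; a pose out of reach is approached as far as the arm can. A call with a number of a shift or a turn outside -1 to 1 is refused whole. A call with a gripper value outside its range is refused whole. The fingers move at their own pace and stop on an object; the grip force is fixed at half the most. Time passes only in rows, so rows that repeat a pose let the fingers close. It gives the time, the measured TCP pose, the force, the opening and the grip force at its end, in the units of the state.
- bot.read_state(): the state, without advancing time (a new reading comes with each control period).
- viewer.capture(name): name is "side" or "top"; returns a dict with "image" (420x560x3 uint8, blue, green, red), "K" (3x3 intrinsics, pixels), "dist" ([k1, k2, p1, p2, k3] as OpenCV has them; the pictures are not rectified), "eye" and "orientation" of the camera in the world. Camera axes: x right, y up, looking along -z (the intrinsics and any distortion apply to the point x, -y, -z); pixel columns grow to the right and rows downward; lengths in m; the calibration is good to about 2 mm. A picture is of the moment at which its call begins. There is no depth.
- workorder.hand_in(): hands the job in; it is judged then, once.
Trained networks look in the newest picture that a camera, given by its name, has taken for a name from the list of things; names that differ only in an ending like _2 or _b are one class to them, and where a whole thing is asked for, a point or a joint stands for the part that bears it (a point fixed in the world has none). Each returns a list of dicts, best first, with "conf" (0 to 1); they miss things now and then, are a little off and sometimes report something else, mostly with a low value. They report only what shows in the picture. A call takes as long as a camera call.
- nets.find_in(camera, thing): "location" ([column, row] in pixels, amid what is visible of it).
The state is a dict: "time_s": time; "joint_positions": joint angles; "qvel": joint speeds; "tau": joint torques, N m; "position": TCP position; "tcp_rot": TCP orientation; "force": force on the tool from outside, world axes, zero at the start; "moment": the same for the moment, N m; "opening": opening from 0.0 (shut) to 1.0 (fully open); "grasp_force": force on a finger pad.
Only numpy, scipy, OpenCV 4.12 (cv2) and the standard library are available. Lean on these libraries where they do the work, as an engineer would, in place of code of your own. Each camera call takes 0.05 s, during which the arm holds its last target. There are 200 camera calls.

## Working session

There is one attempt and no reset: what is moved stays moved. The work goes in short steps, Python scripts to look and compute and a tool call to move; the robot and the scene stay as the last step left them, time stands still between calls to the robot, and variables do not carry over. Pictures are saved under pics/ and viewed, at most 10 in all, crops included, and the job is handed in when it is done.

Besides the shell and the picture viewer there is one more tool, called after ">>>" as a command line: name --pt "numbers of a row" for each row, then --argument value for the rest. move_arm: Moves the arm, as the interface text tells. Its arguments: {"type":"object","properties":{"increments":{"type":"array"}},"required":["increments"]}

```bash
mkdir -p pics
cat > h.py <<'E'
import numpy as np,cv2
from rig import bot,viewer,workorder,nets
def cap(n):
    return viewer.capture(n)
def ray(c,p):
    u=cv2.undistortPoints(np.array([[p]],float),np.array(c['K']),np.array(c['dist']))[0,0]
    R=np.array(c['orientation']);d=R@np.array([u[0],-u[1],-1.]);return np.array(c['eye']),d/np.linalg.norm(d)
def proj(c,P):
    R=np.array(c['orientation']);q=(np.atleast_2d(P)-np.array(c['eye']))@R
    q=q*np.array([1,-1,-1]);return cv2.projectPoints(q,np.zeros(3),np.zeros(3),np.array(c['K']),np.array(c['dist']))[0][:,0]
def atz(c,p,z):
    o,d=ray(c,p);return o+d*(z-o[2])/d[2]
def tri(c1,p1,c2,p2):
    o1,d1=ray(c1,p1);o2,d2=ray(c2,p2)
    s=np.linalg.lstsq(np.c_[d1,-d2],o2-o1,rcond=None)[0];a=o1+s[0]*d1;b=o2+s[1]*d2
    return (a+b)/2,np.linalg.norm(a-b)
E
python3 - <<'E'
from h import *
C={n:cap(n) for n in('side','top')}
for n in C:
    cv2.imwrite(f'pics/{n}0.png',C[n]['image']);print(n,np.round(C[n]['eye'],3),np.round(C[n]['orientation'],2).tolist())
for t in ['jig','strap_hinge','strap_tab','bolt_pivot','bolt_grip','tube','tape_measure','tweezers','screwdriver','insert_box','laser_head']:
    L={}
    for n in C:
        r=nets.find_in(n,t);L[n]=r
        print(t,n,[(np.round(x['location']).tolist(),round(x['conf'],2)) for x in r[:2]])
    if L['side'] and L['top']: print('   tri',np.round(tri(C['side'],L['side'][0]['location'],C['top'],L['top'][0]['location'])[0],3),tri(C['side'],L['side'][0]['location'],C['top'],L['top'][0]['location'])[1].round(4))
E
```

```text
side [-0.126 -1.145  0.925] [[0.91, 0.17, -0.38], [-0.42, 0.41, -0.81], [0.02, 0.9, 0.45]]
top [0.252 0.132 1.443] [[-0.02, 0.99, -0.17], [-1.0, -0.02, -0.01], [-0.01, 0.17, 0.99]]
jig side [([250.0, 259.0], 0.62)]
jig top [([249.0, 225.0], 0.61)]
   tri [0.437 0.227 0.011] 0.0292
strap_hinge side [([254.0, 261.0], 0.64)]
strap_hinge top [([248.0, 223.0], 0.56)]
   tri [ 0.448  0.229 -0.002] 0.024
strap_tab side [([246.0, 232.0], 0.5)]
strap_tab top [([223.0, 222.0], 0.75), ([276.0, 219.0], 0.58)]
   tri [0.443 0.297 0.073] 0.0176
bolt_pivot side [([252.0, 259.0], 0.63)]
bolt_pivot top [([250.0, 220.0], 0.66)]
   tri [0.446 0.224 0.012] 0.0393
bolt_grip side []
bolt_grip top [([161.0, 243.0], 0.55)]
tube side [([242.0, 250.0], 0.62)]
tube top [([243.0, 229.0], 0.77)]
   tri [0.418 0.243 0.041] 0.0361
tape_measure side []
tape_measure top [([384.0, 230.0], 0.59), ([251.0, 224.0], 0.5)]
tweezers side []
tweezers top [([179.0, 231.0], 0.44), ([383.0, 193.0], 0.23)]
screwdriver side []
screwdriver top [([161.0, 243.0], 0.85)]
insert_box side [([354.0, 324.0], 0.88)]
insert_box top [([384.0, 195.0], 0.76), ([242.0, 227.0], 0.29)]
   tri [ 0.543 -0.2    0.015] 0.0153Traceback (most recent call last):
  File "<stdin>", line 8, in <module>
ValueError: it knows: bolt_grip, bolt_pivot, bolt_pull, bolt_swing, insert_box, jig, screwdriver, strap, strap_hinge, strap_tab, tape_measure, tube, tweezers
```

View pics/side0.png

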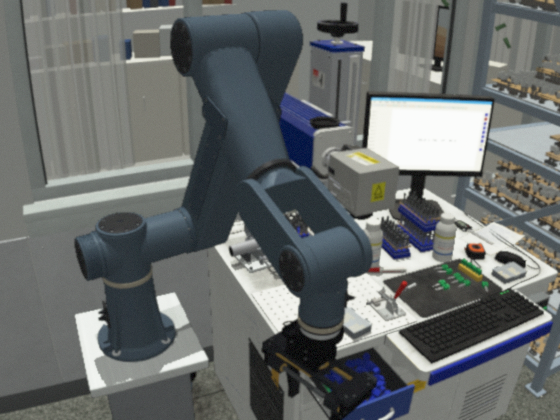

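View pics/top0.png

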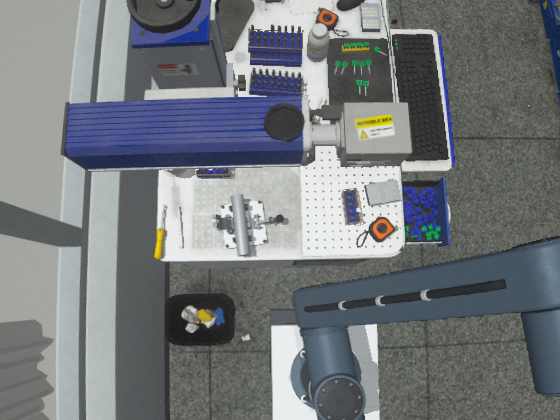

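The side view is blocked by the arm. The top view shows the jig at about (242,224), the strap laid back to the left (222,216) and the ball to the right (282,217). I'll zoom in there.

Run:
```python
from h import *
c=cap('top');im=c['image'][185:265,195:305]
cv2.imwrite('pics/topz.png',cv2.resize(im,None,fx=7,fy=7,interpolation=cv2.INTER_CUBIC))
c=cap('side');im=c['image'][190:300,200:320]
cv2.imwrite('pics/sidez.png',cv2.resize(im,None,fx=5,fy=5,interpolation=cv2.INTER_CUBIC))
print(bot.read_state()['tcp_rot'])
```

```text
[[ 9.42153553e-01  3.35181567e-01  8.55871214e-06]
 [ 3.35181567e-01 -9.42153553e-01 -6.10138355e-06]
 [ 6.01854975e-06  8.61716273e-06 -1.00000000e+00]]
```

View pics/topz.png

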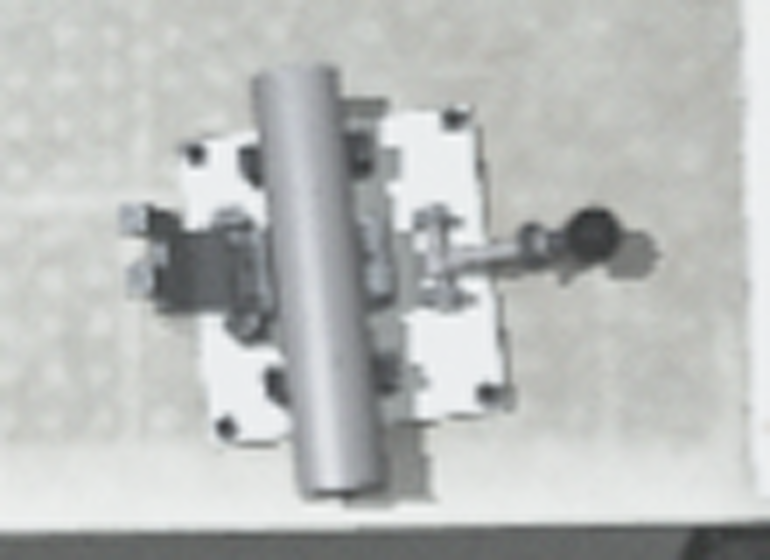

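The zoomed crop shows the whole jig. The plate holes are at zoomed (193,153), (453,117), (488,392) and (226,428). The tube runs (297,68)-(341,490), the pivot is near (441,257), the ball is at (595,237), and the strap is laid back with prong tips at (132,218) and (140,278). Next I'll fit the jig pose.

Run:
```python
from h import *
from scipy.optimize import least_squares
c=cap('top')
f=lambda p:(np.array(p,float)/7+[195,185]-[3/7,3/7])
W=lambda p,z:atz(c,f(p),z)
a,b=W((297,72),.052),W((341,485),.052);print('tube',a.round(4),b.round(4),np.linalg.norm(a-b))
co=[W(p,.01) for p in((183,142),(470,103),(506,408),(212,444))]
for x in co: print(x.round(4))
print('sizes',[np.linalg.norm(co[i]-co[i-1]).round(4) for i in range(4)])
u=a-b;yaw=np.arctan2(u[1],u[0]);e=co[0]-co[3]+co[1]-co[2];y2=np.arctan2(e[1],e[0]);e=co[0]-co[1]+co[3]-co[2];print('yaw deg tube, plate',np.degrees([yaw,y2,np.arctan2(e[1],e[0])-np.pi/2]))
F=[((0,-50,24),(441,257)),((0,34,54),(242,273))]
pc=np.mean(co,0)
yaw=np.mean([yaw,y2])
R=np.array([[np.cos(yaw),-np.sin(yaw)],[np.sin(yaw),np.cos(yaw)]])
print('plate centre',pc)
m=(a+b)/2
print('tube mid rel plate centre in jig',R.T@(m-pc)[:2])
for j,p in F:
    w=W(p,j[2]/1e3); print('origin est',w[:2]-R@(np.array(j[:2])/1e3))
for s,p,z in ((1,(305,158),.045),(-1,(333,380),.045)): print('Vrest',W(p,z)[:2]-R@[.048*s,0])
```

```text
tube [0.5362 0.2538 0.052 ] [0.3593 0.2363 0.052 ] 0.17777549267349974
[0.5144 0.3079 0.01  ]
[0.5293 0.1813 0.01  ]
[0.3946 0.1676 0.01  ]
[0.3812 0.2953 0.01  ]
sizes [np.float64(0.1338), np.float64(0.1274), np.float64(0.1354), np.float64(0.1283)]
yaw deg tube, plate [5.65208588 5.61150423 6.33674721]
plate centre [0.45489568 0.23801416 0.01      ]
tube mid rel plate centre in jig [-0.00643591  0.00767817]
origin est [0.45423688 0.24406245]
origin est [0.45287312 0.24351407]
Vrest [0.45223252 0.24640888]
Vrest [0.45212095 0.2445109 ]
```

```bash
cat >> h.py <<'E'
from scipy.spatial.transform import Rotation as Ro
O=np.array([.4535,.2445,0]);yaw=np.radians(5.8)
J=Ro.from_euler('z',yaw).as_matrix()
def w2j(p): return J.T@(np.asarray(p)-O)*1e3
def j2w(p): return O+J@(np.asarray(p,float)/1e3)
def rot(a,b=0):
    """a: tilt of wrist towards robot (-jig x), b: tilt of wrist towards jig -y; degrees"""
    R0=np.array([[0,1,0],[1,0,0],[0,0,-1.]]) # tool x=jig y, y=jig x, z down
    return J@Ro.from_euler('x',b,degrees=True).as_matrix()@Ro.from_euler('y',-a,degrees=True).as_matrix()@R0
def row(pose,p,R):
    p0,R0=pose;return np.round(np.r_[R0.T@(p-p0)/.3,Ro.from_matrix(R0.T@R).as_rotvec()/np.pi],3).tolist()
def cur():
    s=bot.read_state();return np.array(s['position']),np.array(s['tcp_rot'])
def plan(pose,L):
    """L: list of (jig point mm, a, b, ahead) where 'ahead' m = distance of that point ahead of TCP"""
    for P,a,b,ah in L:
        R=rot(a,b);print(P,a,b,row(pose,j2w(P)-ah*R[:,2],R))
E
python3 - <<'E'
from h import *
c=cap('top')
f=lambda p:(np.array(p,float)/7+[195,185]-[3/7,3/7])
for z in (.02,.03,.04,.05,.06,.07): print('ball',z,w2j(atz(c,f((595,237)),z)).round(1))
for z in (.12,.13,.14,.15): print('prongs',z,w2j(atz(c,f((121,218)),z)).round(1),w2j(atz(c,f((130,280)),z)).round(1))
p,R=cur()
T=rot(10)
for q in ([.40,-.30,.25],[.40,.10,.25]): print(row((p,R),np.array(q),T))
E
```

```text
ball 0.02 [   1.8 -117.6   20. ]
ball 0.03 [   0.3 -117.5   30. ]
ball 0.04 [  -1.2 -117.3   40. ]
ball 0.05 [  -2.7 -117.1   50. ]
ball 0.06 [  -4.2 -116.9   60. ]
ball 0.07 [  -5.7 -116.7   70. ]
prongs 0.12 [ 17.6  73.7 120. ] [ -8.1  72.5 120. ]
prongs 0.13 [ 15.8  72.4 130. ] [ -9.6  71.3 130. ]
prongs 0.14 [ 14.1  71.2 140. ] [-11.2  70.1 140. ]
prongs 0.15 [ 12.4  69.9 150. ] [-12.7  68.8 150. ]
[0.921, -0.694, -0.149, -0.047, 0.037, -0.422]
[1.368, -1.95, -0.149, -0.047, 0.037, -0.422]
```

>>> move_arm --pt "0.92 -0.69 -0.15 -0.047 0.037 -0.422 0" --pt "0.92 -0.69 -0.15 -0.047 0.037 -0.422 0" --pt "0.92 -0.69 -0.15 -0.047 0.037 -0.422 0" --pt "0.92 -0.69 -0.15 -0.047 0.037 -0.422 0" --pt "0.92 -0.69 -0.15 -0.047 0.037 -0.422 0" --pt "0.92 -0.69 -0.15 -0.047 0.037 -0.422 0" --pt "0.92 -0.69 -0.15 -0.047 0.037 -0.422 0" --pt "0.92 -0.69 -0.15 -0.047 0.037 -0.422 0" --pt "0.92 -0.69 -0.15 -0.047 0.037 -0.422 0" --pt "0.92 -0.69 -0.15 -0.047 0.037 -0.422 0"

```text
time_s: 2.13
position: [0.4017, -0.2974, 0.2511]
tcp_rot: [[-0.024, 0.986, 0.165], [1.0, 0.022, 0.011], [0.008, 0.165, -0.986]]
force: [-0.4, -0.8, -0.3]
opening: 0.329
grasp_force: 0.0
```

Run:
```python
from h import *
p,R=cur();print(p)
for q in ([.40,-.1,.25],[.42,.1,.25]): print(row((p,R),np.array(q),rot(10)))
c=cap('side');im=c['image'][190:300,200:320]
cv2.imwrite('pics/sidez2.png',cv2.resize(im,None,fx=6,fy=5.4,interpolation=cv2.INTER_CUBIC))
```

```text
[ 0.40172    -0.29736487  0.25108909]
[0.658, 0.008, 0.01, -0.003, 0.002, -0.025]
[1.323, 0.089, 0.029, -0.003, 0.002, -0.025]
```

>>> move_arm --pt "0.99 0.04 0.02 -0.003 0.002 -0.025 0" --pt "0.99 0.04 0.02 -0.003 0.002 -0.025 0" --pt "0.99 0.04 0.02 -0.003 0.002 -0.025 0" --pt "0.99 0.04 0.02 -0.003 0.002 -0.025 0" --pt "0.99 0.04 0.02 -0.003 0.002 -0.025 0" --pt "0.99 0.04 0.02 -0.003 0.002 -0.025 0" --pt "0.99 0.04 0.02 -0.003 0.002 -0.025 0" --pt "0.99 0.04 0.02 -0.003 0.002 -0.025 0"

```text
time_s: 2.85
position: [0.4073, 0.0017, 0.2484]
tcp_rot: [[-0.095, 0.981, 0.17], [0.996, 0.092, 0.02], [0.004, 0.172, -0.985]]
force: [-0.6, 0.3, -1.2]
opening: 0.006
grasp_force: 0.0
```

Run:
```python
from h import *
P=cur();print(P[0])
plan(P,[((0,-10,190),12,0,.011),((0,60,185),12,0,.011),((0,112,180),12,0,.011),((0,112,115),12,0,.011)])
c=cap('side');im=c['image'][190:300,200:320]
cv2.imwrite('pics/sidez3.png',cv2.resize(im,None,fx=6,fy=5.4,interpolation=cv2.INTER_CUBIC))
```

```text
[0.4073067  0.00169801 0.24835328]
(0, -10, 190) 12 0 [0.757, 0.191, 0.197, -0.012, -0.001, -0.002]
(0, 60, 185) 12 0 [0.99, 0.187, 0.214, -0.012, -0.001, -0.002]
(0, 112, 180) 12 0 [1.164, 0.183, 0.231, -0.012, -0.001, -0.002]
(0, 112, 115) 12 0 [1.163, 0.146, 0.445, -0.012, -0.001, -0.002]
```

View pics/sidez3.png

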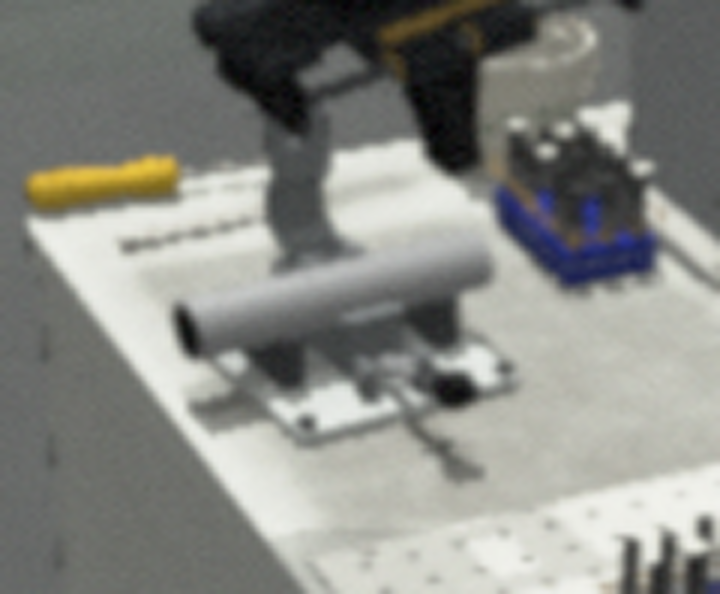

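>>> move_arm --pt "0.76 0.19 0.19 -0.012 -0.001 -0.002 0" --pt "0.76 0.19 0.19 -0.012 -0.001 -0.002 0" --pt "0.76 0.19 0.19 -0.012 -0.001 -0.002 0" --pt "0.76 0.19 0.19 -0.012 -0.001 -0.002 0" --pt "0.76 0.19 0.19 -0.012 -0.001 -0.002 0" --pt "1 0.187 0.2 -0.012 -0.001 -0.002 0" --pt "1 0.187 0.2 -0.012 -0.001 -0.002 0" --pt "1 0.187 0.2 -0.012 -0.001 -0.002 0"

```text
time_s: 3.57
position: [0.4496, 0.3033, 0.199]
tcp_rot: [[-0.095, 0.973, 0.211], [0.996, 0.093, 0.018], [-0.002, 0.212, -0.977]]
force: [-0.2, -0.7, -0.1]
opening: 0.005
grasp_force: 0.0
```

Run:
```python
from h import *
P=cur();print(w2j(P[0]))
plan(P,[((0,114,180),12,0,.011),((0,114,115),12,0,.011),((0,100,115),12,0,.011)])
t=cap('top');s=cap('side')
x,e=tri(t,(279.6,218.4),s,(274.9,261.8));print('ball',w2j(x),e)
for n,j in(('tube near end',(-90,0,52)),('plate corner',(-68,-73,10)),('ball',(-2,-117,49)),('pivot',(0,-50,24))): 
  q=proj(s,j2w(j))[0];print(n,q,(q-[200,190])*[6,5.4])
```

```text
[  2.03774796  58.87602483 198.97872358]
(0, 114, 180) 12 0 [0.184, -0.021, 0.023, 0.001, 0.001, -0.002]
(0, 114, 115) 12 0 [0.184, -0.067, 0.235, 0.001, 0.001, -0.002]
(0, 100, 115) 12 0 [0.138, -0.067, 0.235, 0.001, 0.001, -0.002]
ball [  -2.16953183 -117.23716908   46.83451038] 2.9905399497545043e-06
tube near end [232.67269878 250.35782273] [196.03619267 325.93224274]
plate corner [249.5548756 270.5659599] [297.32925359 435.05618345]
ball [274.91874163 261.1573795 ] [449.51244977 384.24984928]
pivot [264.88747307 257.92559529] [389.32483844 366.79821458]
```

>>> move_arm --pt "0.185 -0.02 0.02 0 0 0 0" --pt "0.185 -0.02 0.02 0 0 0 0" --pt "0.185 -0.067 0.235 0 0 0 0" --pt "0.185 -0.067 0.235 0 0 0 0" --pt "0.185 -0.067 0.235 0 0 0 0"

```text
time_s: 4.08
position: [0.4353, 0.3511, 0.1212]
tcp_rot: [[-0.093, 0.975, 0.2], [0.996, 0.093, 0.01], [-0.009, 0.2, -0.98]]
force: [-1.1, -1.5, -0.2]
opening: 0.001
grasp_force: 0.0
```

Run:
```python
from h import *
P=cur();print(w2j(P[0]+.011*P[1][:,2]),bot.read_state()['force'])
L=[((0,95,115),12,0,.011),((0,80,120),12,0,.011)]
for d in (90,80,70,60,50,40,30,22,15,10,6):
    t=np.radians(d);s=84
    L.append(((0,round(34-s*np.cos(t)+12*np.sin(t)+9.5,1),round(54+s*np.sin(t)+12*np.cos(t),1)),12,0,.011))
plan(P,L)
```

```text
[ -5.101558   107.76578675 110.45874292] [-1.08199465 -1.4927818  -0.22953687]
(0, 95, 115) 12 0 [-0.043, 0.02, -0.011, -0.002, 0.003, -0.002]
(0, 80, 120) 12 0 [-0.093, 0.023, -0.027, -0.002, 0.003, -0.002]
(0, np.float64(55.5), np.float64(138.0)) 12 0 [-0.175, 0.036, -0.085, -0.002, 0.003, -0.002]
(0, np.float64(40.7), np.float64(138.8)) 12 0 [-0.225, 0.037, -0.087, -0.002, 0.003, -0.002]
(0, np.float64(26.0), np.float64(137.0)) 12 0 [-0.274, 0.036, -0.08, -0.002, 0.003, -0.002]
(0, np.float64(11.9), np.float64(132.7)) 12 0 [-0.32, 0.033, -0.066, -0.002, 0.003, -0.002]
(0, np.float64(-1.3), np.float64(126.1)) 12 0 [-0.364, 0.029, -0.044, -0.002, 0.003, -0.002]
(0, np.float64(-13.1), np.float64(117.2)) 12 0 [-0.403, 0.023, -0.014, -0.002, 0.003, -0.002]
(0, np.float64(-23.2), np.float64(106.4)) 12 0 [-0.437, 0.016, 0.021, -0.002, 0.003, -0.002]
(0, np.float64(-29.9), np.float64(96.6)) 12 0 [-0.459, 0.01, 0.053, -0.002, 0.003, -0.002]
(0, np.float64(-34.5), np.float64(87.3)) 12 0 [-0.474, 0.004, 0.084, -0.002, 0.003, -0.002]
(0, np.float64(-37.1), np.float64(80.4)) 12 0 [-0.482, -0.001, 0.107, -0.002, 0.003, -0.002]
(0, np.float64(-38.8), np.float64(74.7)) 12 0 [-0.488, -0.004, 0.125, -0.002, 0.003, -0.002]
```

Run:
```python
from h import *
for i in range(3): cap('side')
P=cur();print(w2j(P[0]+.011*P[1][:,2]),bot.read_state()['force'])
L=[((2,95,115),12,0,.011),((2,75,122),12,0,.011)]
for d in (90,80,70,60,50,40,30,22,15,10,6):
    t=np.radians(d);s=84
    L.append(((2,round(34-s*np.cos(t)+12*np.sin(t)+9.5,1),round(54+s*np.sin(t)+12*np.cos(t),1)),12,0,.011))
plan(P,L)
```

```text
[ -0.80130617 110.4153607  116.09438691] [1.29560581 0.18875258 0.64732486]
(2, 95, 115) 12 0 [-0.051, 0.009, 0.006, 0.001, 0.002, -0.002]
(2, 75, 122) 12 0 [-0.118, 0.014, -0.017, 0.001, 0.002, -0.002]
(2, np.float64(55.5), np.float64(138.0)) 12 0 [-0.183, 0.026, -0.068, 0.001, 0.002, -0.002]
(2, np.float64(40.7), np.float64(138.8)) 12 0 [-0.233, 0.027, -0.071, 0.001, 0.002, -0.002]
(2, np.float64(26.0), np.float64(137.0)) 12 0 [-0.282, 0.026, -0.065, 0.001, 0.002, -0.002]
(2, np.float64(11.9), np.float64(132.7)) 12 0 [-0.329, 0.023, -0.051, 0.001, 0.002, -0.002]
(2, np.float64(-1.3), np.float64(126.1)) 12 0 [-0.373, 0.019, -0.029, 0.001, 0.002, -0.002]
(2, np.float64(-13.1), np.float64(117.2)) 12 0 [-0.412, 0.013, 0.0, 0.001, 0.002, -0.002]
(2, np.float64(-23.2), np.float64(106.4)) 12 0 [-0.445, 0.005, 0.036, 0.001, 0.002, -0.002]
(2, np.float64(-29.9), np.float64(96.6)) 12 0 [-0.468, -0.001, 0.068, 0.001, 0.002, -0.002]
(2, np.float64(-34.5), np.float64(87.3)) 12 0 [-0.483, -0.008, 0.098, 0.001, 0.002, -0.002]
(2, np.float64(-37.1), np.float64(80.4)) 12 0 [-0.491, -0.013, 0.121, 0.001, 0.002, -0.002]
(2, np.float64(-38.8), np.float64(74.7)) 12 0 [-0.497, -0.016, 0.139, 0.001, 0.002, -0.002]
```

>>> move_arm --pt "-0.051 0.009 0.006 0 0 0 0" --pt "-0.085 0.011 -0.005 0 0 0 0" --pt "-0.118 0.014 -0.017 0 0 0 0" --pt "-0.15 0.02 -0.045 0 0 0 0" --pt "-0.183 0.026 -0.068 0 0 0 0" --pt "-0.21 0.026 -0.07 0 0 0 0" --pt "-0.233 0.026 -0.071 0 0 0 0" --pt "-0.26 0.026 -0.069 0 0 0 0" --pt "-0.282 0.026 -0.065 0 0 0 0" --pt "-0.305 0.025 -0.058 0 0 0 0"

```text
time_s: 5.07
position: [0.4499, 0.2638, 0.1448]
tcp_rot: [[-0.096, 0.973, 0.21], [0.995, 0.095, 0.017], [-0.004, 0.21, -0.978]]
force: [-0.2, 0.4, -0.2]
opening: 0.01
grasp_force: 0.0
```

Run:
```python
from h import *
c=cap('side');im=c['image'][190:300,200:320]
cv2.imwrite('pics/sidez4.png',cv2.resize(im,None,fx=6,fy=5.4,interpolation=cv2.INTER_CUBIC))
for i in range(2): cap('side')
P=cur();print(w2j(P[0]+.011*P[1][:,2]),bot.read_state()['force'])
L=[]
for d in (60,55,50,45,40,35,30,26,22,18,15,12,9,6,3,0):
    t=np.radians(d);s=84
    L.append(((2,round(34-s*np.cos(t)+12*np.sin(t)+9.5,1),round(54+s*np.sin(t)+12*np.cos(t),1)),12,0,.011))
plan(P,L)
```

```text
[  0.38431111  19.58183789 133.59640253] [ 0.37548593 -0.21605535  0.19669037]
(2, np.float64(11.9), np.float64(132.7)) 12 0 [-0.026, 0.005, 0.004, 0.0, 0.002, -0.002]
(2, np.float64(5.1), np.float64(129.7)) 12 0 [-0.048, 0.003, 0.014, 0.0, 0.002, -0.002]
(2, np.float64(-1.3), np.float64(126.1)) 12 0 [-0.07, 0.0, 0.026, 0.0, 0.002, -0.002]
(2, np.float64(-7.4), np.float64(121.9)) 12 0 [-0.09, -0.002, 0.04, 0.0, 0.002, -0.002]
(2, np.float64(-13.1), np.float64(117.2)) 12 0 [-0.109, -0.006, 0.055, 0.0, 0.002, -0.002]
(2, np.float64(-18.4), np.float64(112.0)) 12 0 [-0.126, -0.009, 0.072, 0.0, 0.002, -0.002]
(2, np.float64(-23.2), np.float64(106.4)) 12 0 [-0.142, -0.013, 0.091, 0.0, 0.002, -0.002]
(2, np.float64(-26.7), np.float64(101.6)) 12 0 [-0.154, -0.016, 0.106, 0.0, 0.002, -0.002]
(2, np.float64(-29.9), np.float64(96.6)) 12 0 [-0.165, -0.02, 0.123, 0.0, 0.002, -0.002]
(2, np.float64(-32.7), np.float64(91.4)) 12 0 [-0.174, -0.023, 0.14, 0.0, 0.002, -0.002]
(2, np.float64(-34.5), np.float64(87.3)) 12 0 [-0.18, -0.026, 0.153, 0.0, 0.002, -0.002]
(2, np.float64(-36.2), np.float64(83.2)) 12 0 [-0.185, -0.029, 0.166, 0.0, 0.002, -0.002]
(2, np.float64(-37.6), np.float64(79.0)) 12 0 [-0.19, -0.032, 0.18, 0.0, 0.002, -0.002]
(2, np.float64(-38.8), np.float64(74.7)) 12 0 [-0.194, -0.035, 0.194, 0.0, 0.002, -0.002]
(2, np.float64(-39.8), np.float64(70.4)) 12 0 [-0.197, -0.038, 0.208, 0.0, 0.002, -0.002]
(2, np.float64(-40.5), np.float64(66.0)) 12 0 [-0.2, -0.041, 0.222, 0.0, 0.002, -0.002]
```

View pics/sidez4.png

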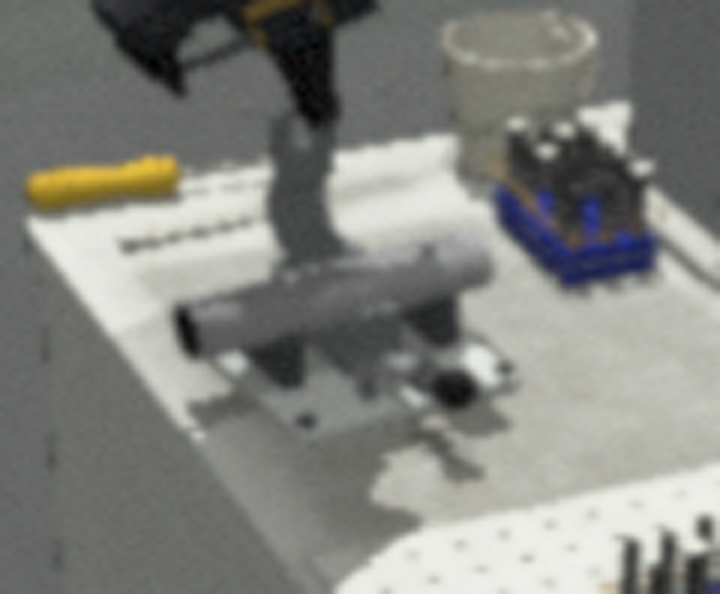

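Run:
```python
from h import *
s=cap('side');t=cap('top')
cv2.imwrite('pics/topz4.png',cv2.resize(t['image'][185:265,195:305],None,fx=7,fy=7,interpolation=cv2.INTER_CUBIC))
for d in (120,105,90,75,60):
    a=np.radians(d)
    for x in (-18,18):
        j=(x,34-100.5*np.cos(a)+8*np.sin(a),54+100.5*np.sin(a)+8*np.cos(a))
        print(d,x,((proj(s,j2w(j))[0]-[200,190])*[6,5.4]).round(),((proj(t,j2w(j))[0]-[195,185])*7).round())
P=cur();j=w2j(P[0]+.011*P[1][:,2]);print('tip',j,((proj(s,j2w(j))[0]-[200,190])*[6,5.4]).round(),((proj(t,j2w(j))[0]-[195,185])*7).round())
```

```text
120 -18 [237. 111.] [ 77. 301.]
120 18 [295.  98.] [ 69. 212.]
105 -18 [256. 108.] [131. 290.]
105 18 [314.  96.] [122. 201.]
90 -18 [278. 117.] [194. 281.]
90 18 [337. 104.] [185. 191.]
75 -18 [301. 136.] [261. 273.]
75 18 [360. 123.] [252. 183.]
60 -18 [323. 166.] [326. 268.]
60 18 [383. 152.] [316. 179.]
tip [  0.75085164  20.2539335  133.90312386] [328. 155.] [250. 235.]
```

View pics/topz4.png

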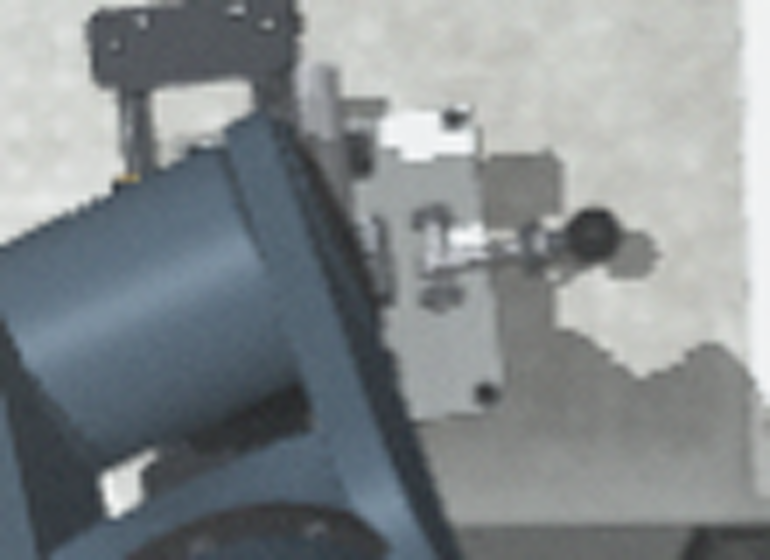

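Run:
```python
from h import *
s=cap('side');k=7
im=cv2.resize(s['image'][175:255,200:310],None,fx=k,fy=k,interpolation=cv2.INTER_CUBIC)
p,R=cur()
def mark(P,col):
    q=((proj(s,P)[0]-[200,175]+.5)*k).astype(int);cv2.circle(im,tuple(int(v) for v in q),4,col,1)
mark(p+.011*R[:,2],(0,0,255));mark(p,(0,255,0));mark(p-.008*R[:,2],(255,0,0))
for sx in(-1,1):mark(p-.059*R[:,2]+sx*.095*R[:,1],(255,0,255))
for d,col in((90,(0,255,255)),(65,(255,255,0))):
    a=np.radians(d)
    for x in(-18,18):mark(j2w((x,34-100.5*np.cos(a)+8*np.sin(a),54+100.5*np.sin(a)+8*np.cos(a))),col)
cv2.imwrite('pics/s5.png',im)
```

```text
(no output)
```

View pics/s5.png

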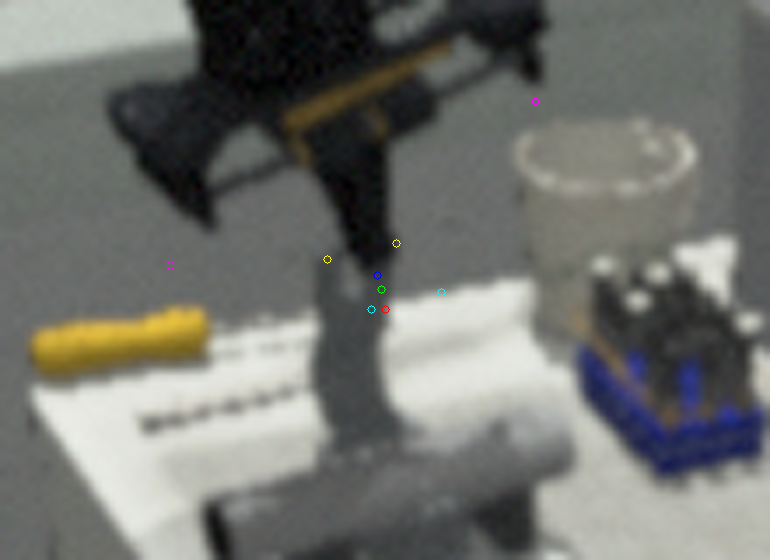

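Run:
```python
from h import *
s=cap('side')
p=np.array([.4073,.0017,.2484]);R=np.array([[-.095,.981,.17],[.996,.092,.02],[.004,.172,-.985]])
for d in(.011,0,-.008,-.02,-.03): print(d,((proj(s,p+d*R[:,2])[0]-[200,190])*[6,5.4]).round())
print(bot.read_state()['opening'])
```

```text
0.011 [461. 210.]
0 [458. 192.]
-0.008 [456. 178.]
-0.02 [452. 158.]
-0.03 [449. 141.]
-0.0014292395828706295
```

Run:
```python
from h import *
P=cur();print(w2j(P[0]+.011*P[1][:,2]))
plan(P,[((2,20,175),12,0,.011),((2,112,175),12,0,.011),((2,114,98),12,0,.011)])
```

```text
[  0.76178253  20.50423739 134.03501474]
(2, 20, 175) 12 0 [-0.002, 0.033, -0.133, 0.001, 0.001, -0.001]
(2, 112, 175) 12 0 [0.304, 0.032, -0.134, 0.001, 0.001, -0.001]
(2, 114, 98) 12 0 [0.312, -0.022, 0.117, 0.001, 0.001, -0.001]
```

>>> move_arm --pt "0 0.033 -0.133 0 0 0 0" --pt "0 0.033 -0.133 0 0 0 0" --pt "0.31 0.033 -0.133 0 0 0 0" --pt "0.31 0.033 -0.133 0 0 0 0" --pt "0.31 0.033 -0.133 0 0 0 0" --pt "0.31 0.033 -0.133 0 0 0 0" --pt "0.31 -0.02 0.117 0 0 0 0" --pt "0.31 -0.02 0.117 0 0 0 0" --pt "0.31 -0.02 0.117 0 0 0 0" --pt "0.31 -0.02 0.117 0 0 0 0"

```text
time_s: 6.25
position: [0.4409, 0.3553, 0.1072]
tcp_rot: [[-0.096, 0.974, 0.205], [0.995, 0.095, 0.013], [-0.007, 0.205, -0.979]]
force: [0.9, 0.7, -0.3]
opening: 0.005
grasp_force: 0.0
```

Run:
```python
from h import *
cap('side')
P=cur();print(w2j(P[0]+.011*P[1][:,2]))
plan(P,[((2,80,98),12,0,.011),((2,60,98),12,0,.011),((2,40,98),12,0,.011)])
```

```text
[  2.77253075 112.4019458   98.52300902]
(2, 80, 98) 12 0 [-0.108, -0.002, 0.002, 0.001, 0.002, -0.001]
(2, 60, 98) 12 0 [-0.175, -0.002, 0.002, 0.001, 0.002, -0.001]
(2, 40, 98) 12 0 [-0.242, -0.002, 0.002, 0.001, 0.002, -0.001]
```

>>> move_arm --pt "-0.06 0 0 0 0 0 0" --pt "-0.11 0 0 0 0 0 0" --pt "-0.14 0 0 0 0 0 0" --pt "-0.17 0 0 0 0 0 0" --pt "-0.195 0 0 0 0 0 0" --pt "-0.22 0 0 0 0 0 0" --pt "-0.24 0 0 0 0 0 0"

```text
time_s: 6.88
position: [0.4516, 0.2862, 0.1111]
tcp_rot: [[-0.096, 0.972, 0.215], [0.995, 0.094, 0.02], [-0.001, 0.216, -0.976]]
force: [-0.0, 4.1, 5.0]
opening: 0.005
grasp_force: 3.2
```

Run:
```python
from h import *
s=cap('side')
cv2.imwrite('pics/s6.png',cv2.resize(s['image'][175:255,200:310],None,fx=7,fy=7,interpolation=cv2.INTER_CUBIC))
P=cur();print(w2j(P[0]+.011*P[1][:,2]),bot.read_state()['force'])
plan(P,[((2,20,98),12,0,.011),((2,0,98),12,0,.011),((2,-20,95),12,0,.011),((2,-40,90),12,0,.011)])
```

```text
[  4.52237031  40.75593509 100.13400472] [1.98048198 4.0867876  4.02197608]
(2, 20, 98) 12 0 [-0.069, -0.009, 0.005, 0.002, 0.001, -0.002]
(2, 0, 98) 12 0 [-0.136, -0.009, 0.006, 0.002, 0.001, -0.002]
(2, -20, 95) 12 0 [-0.203, -0.011, 0.016, 0.002, 0.001, -0.002]
(2, -40, 90) 12 0 [-0.269, -0.014, 0.032, 0.002, 0.001, -0.002]
```

>>> move_arm --pt "-0.03 -0.008 0.005 0 0 0 0" --pt "-0.065 -0.009 0.005 0 0 0 0" --pt "-0.1 -0.009 0.005 0 0 0 0" --pt "-0.135 -0.009 0.006 0 0 0 0" --pt "-0.17 -0.01 0.01 0 0 0 0" --pt "-0.205 -0.01 0.016 0 0 0 0" --pt "-0.235 -0.012 0.024 0 0 0 0" --pt "-0.265 -0.014 0.032 0 0 0 0"

```text
time_s: 7.6
position: [0.4544, 0.2082, 0.0983]
tcp_rot: [[-0.092, 0.974, 0.209], [0.996, 0.089, 0.021], [0.002, 0.21, -0.978]]
force: [0.8, 2.0, 2.6]
opening: 0.005
grasp_force: 1.9
```

Run:
```python
from h import *
s=cap('side')
k=7;im=cv2.resize(s['image'][190:270,210:320],None,fx=k,fy=k,interpolation=cv2.INTER_CUBIC)
p,R=cur()
for d in(.011,0,-.008):
    q=((proj(s,p+d*R[:,2])[0]-[210,190]+.5)*k).astype(int);cv2.circle(im,tuple(int(v) for v in q),4,(0,0,255),1)
cv2.imwrite('pics/s7.png',im)
P=cur();print(w2j(P[0]+.011*P[1][:,2]),bot.read_state()['force'])
plan(P,[((2,-40,80),12,0,.011),((2,-40,70),12,0,.011),((2,-40,60),12,0,.011),((2,-40,50),12,0,.011)])
```

```text
[ -1.01305202 -38.99195472  87.35181534] [ 0.52044453 -0.43508939  3.67476951]
(2, -40, 80) 12 0 [-0.003, 0.005, 0.026, -0.0, 0.001, -0.002]
(2, -40, 70) 12 0 [-0.003, -0.002, 0.059, -0.0, 0.001, -0.002]
(2, -40, 60) 12 0 [-0.003, -0.009, 0.091, -0.0, 0.001, -0.002]
(2, -40, 50) 12 0 [-0.003, -0.016, 0.124, -0.0, 0.001, -0.002]
```

View pics/s7.png

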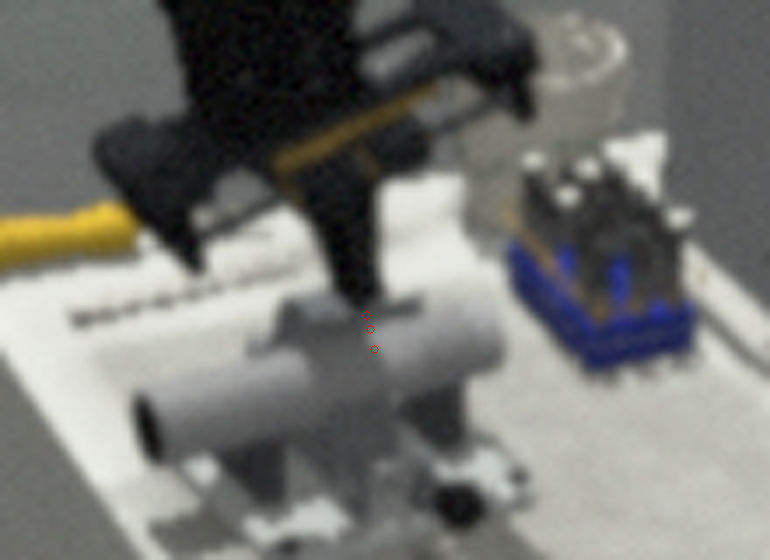

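The strap now leans over the tube with perhaps 20-30° to go, and the fingertip is pressing its top near (362,310). Next I'll press down.

>>> move_arm --pt "-0.003 0.008 0.013 0 0 0 0" --pt "-0.003 0.005 0.026 0 0 0 0" --pt "-0.003 0.002 0.04 0 0 0 0" --pt "-0.003 -0.002 0.055 0 0 0 0" --pt "-0.003 -0.005 0.068 0 0 0 0"

```text
time_s: 8.07
position: [0.4584, 0.205, 0.079]
tcp_rot: [[-0.097, 0.973, 0.21], [0.995, 0.096, 0.016], [-0.004, 0.211, -0.977]]
force: [-0.3, -1.1, 4.8]
opening: 0.005
grasp_force: 2.1
```

Run:
```python
from h import *
P=cur();print(w2j(P[0]+.011*P[1][:,2]),bot.read_state()['force'])
cap('side');P=cur();print(w2j(P[0]+.011*P[1][:,2]),bot.read_state()['force'])
```

```text
[  3.18315644 -39.84505769  68.23938306] [-0.26787338 -1.08500516  4.8041058 ]
[  2.9862964  -39.81640356  67.66148316] [ 1.11347408 -0.27733469  3.95903032]
```

>>> move_arm --pt "0 -0.002 0.01 0 0 0 0" --pt "0 -0.004 0.02 0 0 0 0" --pt "0 -0.006 0.03 0 0 0 0"

```text
time_s: 8.37
position: [0.4584, 0.2051, 0.0699]
tcp_rot: [[-0.097, 0.973, 0.21], [0.995, 0.095, 0.016], [-0.004, 0.211, -0.978]]
force: [0.5, -1.9, 5.6]
opening: 0.003
grasp_force: 2.2
```

>>> move_arm --pt "0 -0.001 0.008 0 0 0 0" --pt "0 -0.003 0.016 0 0 0 0" --pt "0 -0.004 0.024 0 0 0 0"

```text
time_s: 8.62
position: [0.4584, 0.2051, 0.0625]
tcp_rot: [[-0.096, 0.973, 0.209], [0.995, 0.095, 0.016], [-0.004, 0.21, -0.978]]
force: [0.9, -3.1, 4.8]
opening: 0.006
grasp_force: 2.3
```

>>> move_arm --pt "0 -0.001 0.008 0 0 0 0" --pt "0 -0.003 0.014 0 0 0 0" --pt "0 -0.003 0.014 0 0 0 0"

```text
time_s: 8.87
position: [0.4583, 0.2052, 0.0579]
tcp_rot: [[-0.096, 0.973, 0.209], [0.995, 0.095, 0.017], [-0.004, 0.21, -0.978]]
force: [1.7, -1.9, 3.7]
opening: 0.005
grasp_force: 1.3
```

Run:
```python
from h import *
s=cap('side')
k=8;im=cv2.resize(s['image'][200:270,220:310],None,fx=k,fy=k,interpolation=cv2.INTER_CUBIC)
p,R=cur()
for P in [p+.011*R[:,2],p-.012*R[:,2],j2w((-18,-66,66)),j2w((18,-66,66))]:
    q=((proj(s,P)[0]-[220,200]+.5)*k).astype(int);cv2.circle(im,tuple(int(v) for v in q),4,(0,0,255),1)
cv2.imwrite('pics/s8.png',im)
print(w2j(p+.011*R[:,2]),bot.read_state()['force'])
```

```text
[  3.08631746 -39.55182603  47.2360267 ] [1.10586938 0.52081273 2.76245053]
```

View pics/s8.png

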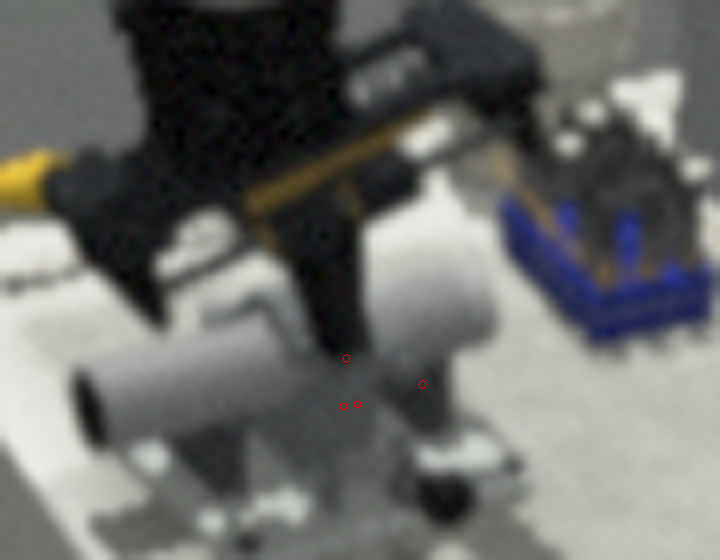

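>>> move_arm --pt "0 -0.001 0.007 0 0 0 0" --pt "0 -0.003 0.014 0 0 0 0" --pt "0 -0.003 0.014 0 0 0 0"

```text
time_s: 9.17
position: [0.4584, 0.2052, 0.0537]
tcp_rot: [[-0.096, 0.973, 0.209], [0.995, 0.095, 0.017], [-0.004, 0.21, -0.978]]
force: [0.2, -1.7, 3.0]
opening: 0.003
grasp_force: 1.5
```

>>> move_arm --pt "0 -0.001 0.006 0 0 0 0" --pt "0 -0.002 0.012 0 0 0 0" --pt "0 -0.002 0.012 0 0 0 0"

```text
time_s: 9.42
position: [0.4584, 0.2051, 0.0504]
tcp_rot: [[-0.096, 0.973, 0.21], [0.995, 0.095, 0.016], [-0.004, 0.21, -0.978]]
force: [0.3, -4.2, 8.2]
opening: 0.003
grasp_force: 3.7
```

>>> move_arm --pt "0 -0.001 0.006 0 0 0 0" --pt "0 -0.001 0.006 0 0 0 0" --pt "0 -0.001 0.006 0 0 0 0"

```text
time_s: 9.67
position: [0.4586, 0.2051, 0.0499]
tcp_rot: [[-0.096, 0.973, 0.211], [0.995, 0.095, 0.017], [-0.004, 0.212, -0.977]]
force: [-2.5, -4.1, 19.6]
opening: 0.003
grasp_force: 9.7
```

Run:
```python
from h import *
P=cur();print(w2j(P[0]),bot.read_state()['force'])
# commanded was ~4mm lower; TCP targets
plan(P,[((0,-40,110),8,0,0),((-2,-117,130),8,0,0)])
```

```text
[  1.0834922  -39.69330415  49.91673979] [-2.45854204 -4.09038966 19.56460718]
(0, -40, 110) 8 0 [-0.002, 0.039, -0.196, 0.023, 0.001, -0.001]
(-2, -117, 130) 8 0 [-0.259, 0.047, -0.262, 0.023, 0.001, -0.001]
```

>>> move_arm --pt "0 0.02 -0.1 0 0 0 0" --pt "0 0.039 -0.196 0.023 0 0 0" --pt "0 0.039 -0.196 0.023 0 0 0.6" --pt "-0.26 0.047 -0.262 0.023 0 0 0.6" --pt "-0.26 0.047 -0.262 0.023 0 0 0.6" --pt "-0.26 0.047 -0.262 0.023 0 0 0.6" --pt "-0.26 0.047 -0.262 0.023 0 0 0.6" --pt "-0.26 0.047 -0.262 0.023 0 0 0.6"

```text
time_s: 10.33
position: [0.4625, 0.1279, 0.1278]
tcp_rot: [[-0.095, 0.986, 0.137], [0.995, 0.094, 0.01], [-0.003, 0.137, -0.991]]
force: [-1.3, -0.1, -0.3]
opening: 0.374
grasp_force: 0.0
```

Run:
```python
from h import *
s=cap('side');t=cap('top');st=bot.read_state()
p,R=cur();print(w2j(p),st['opening'],st['force'])
k=7
def tile(c,x0,y0,w,h,pts):
    im=cv2.resize(c['image'][y0:y0+h,x0:x0+w],None,fx=k,fy=k,interpolation=cv2.INTER_CUBIC)
    for P,col in pts:
        q=((proj(c,P)[0]-[x0,y0]+.5)*k).astype(int);cv2.circle(im,tuple(int(v) for v in q),3,col,1)
    return im
o=st['opening']*.087/2
pts=[(p+d*R[:,2]+sg*o*R[:,1],col) for d,col in((.011,(0,0,255)),(-.008,(255,0,0)),(-.019,(0,255,255))) for sg in(-1,1)]
pts+=[(j2w((x,-66.5,69)),(0,255,0)) for x in(-18,18)]+[(j2w((x,-66.5,66)),(0,255,0)) for x in(-6,6)]+[(j2w((-2,-117,47)),(255,255,0))]
a=tile(s,232,205,56,80,pts);b=tile(t,222,196,54,80,pts)
cv2.imwrite('pics/s9.png',np.hstack([a,b]))
```

```text
[  -2.89294077 -116.14581897  127.76780489] 0.4628211301836865 [ 0.20031599 -0.68474968 -0.32395874]
```

View pics/s9.png

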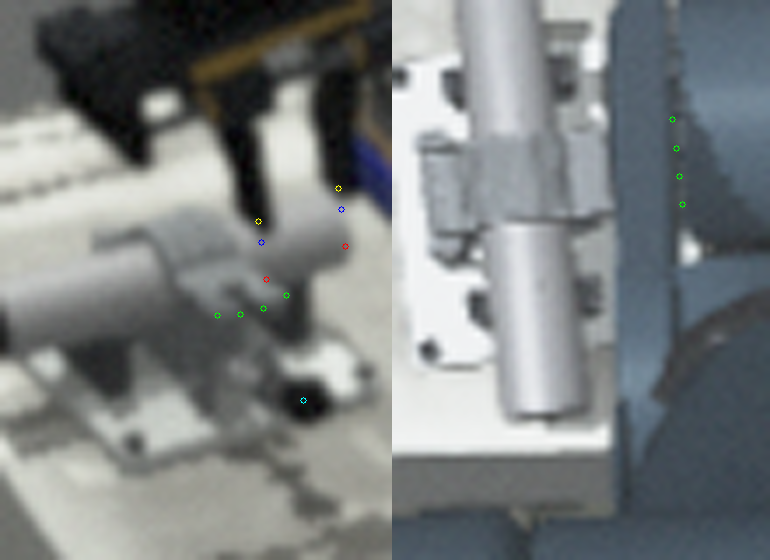

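The last view shows the strap lying over the tube. The black fingertips end on the yellow marks, 19 mm behind the reported TCP, which agrees with the contact height when pressing. The ball sits exactly on its cyan mark. I'll use tip = -19 mm and grasp = about -32 mm.

Run:
```python
from h import *
P=cur();print(w2j(P[0]))
plan(P,[((-2,-117,80),8,0,-.032),((-2,-117,47),8,0,-.032)])
```

```text
[  -2.89294077 -116.14581897  127.76780489]
(-2, -117, 80) 8 0 [-0.002, -0.019, 0.265, -0.001, 0.001, -0.001]
(-2, -117, 47) 8 0 [-0.002, -0.034, 0.374, -0.001, 0.001, -0.001]
```

>>> move_arm --pt "-0.002 -0.01 0.14 0 0 0 0.6" --pt "-0.002 -0.019 0.265 0 0 0 0.6" --pt "-0.002 -0.027 0.33 0 0 0 0.6" --pt "-0.002 -0.034 0.374 0 0 0 0.6" --pt "-0.002 -0.034 0.374 0 0 0 0.6" --pt "-0.002 -0.034 0.374 0 0 0 0.6"

```text
time_s: 10.93
position: [0.4678, 0.1282, 0.015]
tcp_rot: [[-0.098, 0.986, 0.136], [0.995, 0.097, 0.01], [-0.003, 0.136, -0.991]]
force: [-0.4, -0.5, -0.2]
opening: 0.599
grasp_force: 0.0
```

Run:
```python
from h import *
P=cur();st=bot.read_state();print(w2j(P[0]-.032*P[1][:,2]),st['force'],st['opening'],st['moment'])
```

```text
[  -1.88417141 -116.9892219    46.70414   ] [-0.36120563 -0.48816912 -0.16319715] 0.5987632533814203 [-0.00658883 -0.02513714  0.06138816]
```

>>> move_arm --pt "0 0 0 0 0 0 0" --pt "0 0 0 0 0 0 0" --pt "0 0 0 0 0 0 0" --pt "0 0 0 0 0 0 0" --pt "0 0 0 0 0 0 0" --pt "0 0 0 0 0 0 0"

```text
time_s: 11.43
position: [0.4693, 0.1271, 0.0166]
tcp_rot: [[-0.096, 0.985, 0.14], [0.995, 0.096, 0.01], [-0.004, 0.14, -0.99]]
force: [0.5, -0.1, 0.7]
opening: 0.258
grasp_force: 30.0
```

Run:
```python
from h import *
P=cur();st=bot.read_state();print(w2j(P[0]-.032*P[1][:,2]),st['force'],st['opening'],st['moment'],st['grasp_force'])
L=[]
for sw in (60,50,42,36,30,24,18,12,6,0):
    t=np.radians(sw);r=72+(0 if sw>50 else 5 if sw>45 else 10)
    L.append(((0 if sw<60 else -1,round(-50-r*np.sin(t),1),round(24+r*np.cos(t),1)),8,0,-.032))
plan(P,L)
```

```text
[  -0.59313398 -118.22743921   48.31984925] [ 0.5376073  -0.1078049   0.68531903] 0.2577212560976616 [-0.08805711 -0.05453831 -0.00914101] 30.008161067962646
(-1, np.float64(-112.4), np.float64(60.0)) 8 0 [0.02, 0.004, -0.039, 0.0, 0.001, -0.001]
(0, np.float64(-109.0), np.float64(73.5)) 8 0 [0.031, 0.013, -0.083, 0.0, 0.001, -0.001]
(0, np.float64(-104.9), np.float64(84.9)) 8 0 [0.044, 0.019, -0.121, 0.0, 0.001, -0.001]
(0, np.float64(-98.2), np.float64(90.3)) 8 0 [0.067, 0.021, -0.139, 0.0, 0.001, -0.001]
(0, np.float64(-91.0), np.float64(95.0)) 8 0 [0.091, 0.023, -0.154, 0.0, 0.001, -0.001]
(0, np.float64(-83.4), np.float64(98.9)) 8 0 [0.116, 0.025, -0.167, 0.0, 0.001, -0.001]
(0, np.float64(-75.3), np.float64(102.0)) 8 0 [0.143, 0.026, -0.178, 0.0, 0.001, -0.001]
(0, np.float64(-67.0), np.float64(104.2)) 8 0 [0.171, 0.027, -0.185, 0.0, 0.001, -0.001]
(0, np.float64(-58.6), np.float64(105.6)) 8 0 [0.199, 0.028, -0.19, 0.0, 0.001, -0.001]
(0, np.float64(-50.0), np.float64(106.0)) 8 0 [0.227, 0.028, -0.191, 0.0, 0.001, -0.001]
```

>>> move_arm --pt "0.01 0.002 -0.02 0 0 0 0" --pt "0.02 0.004 -0.039 0 0 0 0" --pt "0.026 0.008 -0.06 0 0 0 0" --pt "0.031 0.013 -0.083 0 0 0 0" --pt "0.038 0.016 -0.1 0 0 0 0" --pt "0.044 0.019 -0.119 0 0 0 0" --pt "0.044 0.019 -0.119 0 0 0 0"

```text
time_s: 12.02
position: [0.4683, 0.1411, 0.0531]
tcp_rot: [[-0.097, 0.985, 0.14], [0.995, 0.096, 0.01], [-0.004, 0.14, -0.99]]
force: [-0.1, 0.8, -3.9]
opening: 0.259
grasp_force: 30.0
```

Run:
```python
from h import *
s=cap('side');P=cur();st=bot.read_state();print(w2j(P[0]-.032*P[1][:,2]),st['force'],st['opening'],st['moment'],st['grasp_force'])
print(nets.find_in('side','bolt_grip'),proj(s,P[0]-.032*P[1][:,2]))
L=[]
for sw in (40,36,30,24,18,12,6,0):
    t=np.radians(sw);r=72+9.5
    L.append(((0,round(-50-r*np.sin(t),1),round(24+r*np.cos(t),1)),8,0,-.032))
plan(P,L)
```

```text
[  -0.16670358 -104.36148207   84.4652637 ] [-0.60362037  1.32426684 -2.46692959] 0.24995080323915123 [0.16586787 0.13311591 0.04417232] 29.999535977840424
[{'location': [271.7, 250.4], 'conf': 0.4}] [[273.53017285 249.34480019]]
(0, np.float64(-102.4), np.float64(86.4)) 8 0 [0.007, 0.001, -0.006, 0.0, 0.001, -0.001]
(0, np.float64(-97.9), np.float64(89.9)) 8 0 [0.022, 0.003, -0.018, 0.0, 0.001, -0.001]
(0, np.float64(-90.8), np.float64(94.6)) 8 0 [0.046, 0.005, -0.034, 0.0, 0.001, -0.001]
(0, np.float64(-83.1), np.float64(98.5)) 8 0 [0.071, 0.007, -0.047, 0.0, 0.001, -0.001]
(0, np.float64(-75.2), np.float64(101.5)) 8 0 [0.097, 0.008, -0.057, 0.0, 0.001, -0.001]
(0, np.float64(-66.9), np.float64(103.7)) 8 0 [0.125, 0.009, -0.064, 0.0, 0.001, -0.001]
(0, np.float64(-58.5), np.float64(105.1)) 8 0 [0.153, 0.009, -0.069, 0.0, 0.001, -0.001]
(0, np.float64(-50.0), np.float64(105.5)) 8 0 [0.181, 0.01, -0.07, 0.0, 0.001, -0.001]
```

>>> move_arm --pt "0.007 0.001 -0.006 0 0 0 0" --pt "0.022 0.003 -0.018 0 0 0 0" --pt "0.034 0.004 -0.026 0 0 0 0" --pt "0.046 0.005 -0.034 0 0 0 0" --pt "0.059 0.006 -0.041 0 0 0 0" --pt "0.071 0.007 -0.047 0 0 0 0"

```text
time_s: 12.62
position: [0.4662, 0.1621, 0.0666]
tcp_rot: [[-0.096, 0.986, 0.139], [0.995, 0.096, 0.01], [-0.004, 0.139, -0.99]]
force: [-0.2, -2.2, -3.2]
opening: 0.259
grasp_force: 30.0
```

Run:
```python
from h import *
P=cur();st=bot.read_state();print(w2j(P[0]-.032*P[1][:,2]),J.T@st['force'],st['opening'],st['moment'])
```

```text
[ -0.14544358 -83.10825978  98.26592343] [-0.38313414 -2.13072763 -3.21688716] 0.2592490968442965 [-0.52754062  0.12498319 -0.04326857]
```

>>> move_arm --pt "0.013 0.001 -0.006 0 0 0 0" --pt "0.027 0.001 -0.011 0 0 0 0" --pt "0.041 0.002 -0.015 0 0 0 0" --pt "0.055 0.002 -0.018 0 0 0 0" --pt "0.069 0.002 -0.02 0 0 0 0" --pt "0.083 0.002 -0.022 0 0 0 0"

```text
time_s: 13.12
position: [0.4642, 0.187, 0.0732]
tcp_rot: [[-0.096, 0.985, 0.14], [0.995, 0.096, 0.01], [-0.004, 0.14, -0.99]]
force: [1.2, -1.4, -3.1]
opening: 0.257
grasp_force: 30.0
```

Run:
```python
from h import *
P=cur();st=bot.read_state();print(w2j(P[0]-.032*P[1][:,2]),J.T@st['force'],st['opening'],st['moment'])
```

```text
[  0.30589714 -58.11508896 104.92103985] [ 1.07834763 -1.5530327  -3.06313543] 0.25714136888999 [-0.58772382 -0.11340334 -0.04860131]
```

>>> move_arm --pt "0.014 0 -0.001 0 0 0 0" --pt "0.027 0 -0.001 0 0 0 0" --pt "0.032 0 -0.001 0 0 0 0" --pt "0.032 0 -0.001 0 0 0 0"

```text
time_s: 13.45
position: [0.4623, 0.1967, 0.0728]
tcp_rot: [[-0.097, 0.986, 0.138], [0.995, 0.096, 0.01], [-0.003, 0.138, -0.99]]
force: [0.7, -1.5, -4.3]
opening: 0.255
grasp_force: 30.0
```

Run:
```python
from h import *
P=cur();st=bot.read_state();print(w2j(P[0]-.032*P[1][:,2]),J.T@st['force'],st['opening'],st['moment'])
```

```text
[ -0.50850289 -48.33013458 104.49761579] [ 0.55086281 -1.55138701 -4.27893791] 0.25460497336612276 [-0.24683533  0.00260895 -0.0329433 ]
```

>>> move_arm --pt "0.01 0 0 0 0 0 0" --pt "0.02 0 0 0 0 0 0" --pt "0.02 0 0 0 0 0 0"

```text
time_s: 13.7
position: [0.4617, 0.2017, 0.0729]
tcp_rot: [[-0.097, 0.986, 0.138], [0.995, 0.097, 0.008], [-0.005, 0.138, -0.99]]
force: [0.7, -6.8, -3.6]
opening: 0.253
grasp_force: 30.0
```

>>> move_arm --pt "0 -0.001 0.008 0 0 0 0" --pt "0 -0.002 0.016 0 0 0 0" --pt "0 -0.003 0.022 0 0 0 0" --pt "0 -0.003 0.022 0 0 0 0"

```text
time_s: 14.03
position: [0.4625, 0.2017, 0.0687]
tcp_rot: [[-0.096, 0.985, 0.141], [0.995, 0.096, 0.009], [-0.004, 0.141, -0.99]]
force: [-5.5, -6.3, 19.0]
opening: 0.256
grasp_force: 30.0
```

Run:
```python
from h import *
P=cur();st=bot.read_state();print(w2j(P[0]-.032*P[1][:,2]),J.T@st['force'],st['opening'],st['moment'])
```

```text
[  0.13861158 -43.32370238 100.4029342 ] [-6.09060854 -5.66699177 18.97417524] 0.2556447489862061 [-1.24845555  0.26253093 -0.12600148]
```

>>> move_arm --pt "0 0 -0.007 0 0 0 0" --pt "0 0 -0.007 0 0 0 0" --pt "0 0 -0.007 0 0 0 0.5" --pt "0 0 -0.007 0 0 0 0.5" --pt "0 0 -0.007 0 0 0 0.5" --pt "0 0 -0.007 0 0 0 0.5" --pt "0 0 -0.007 0 0 0 0.5"

```text
time_s: 14.62
position: [0.4619, 0.2024, 0.0685]
tcp_rot: [[-0.096, 0.986, 0.139], [0.995, 0.096, 0.01], [-0.003, 0.139, -0.99]]
force: [0.3, 0.0, -1.0]
opening: 0.478
grasp_force: 0.0
```

Run:
```python
from h import *
s=cap('side');P=cur();st=bot.read_state();print(w2j(P[0]-.032*P[1][:,2]),J.T@st['force'],st['opening'])
b=nets.find_in('side','bolt_grip');print(b,proj(s,j2w((0,-50,97.5))),proj(s,j2w((0,-55,97.5))),proj(s,j2w((0,-50,101))))
```

```text
[ -0.38312284 -42.66215031 100.15245294] [ 0.32315824 -0.47425585 -0.37941118] 0.489137340601466
[{'location': [260.4, 239.2], 'conf': 0.44}, {'location': [260.9, 257.2], 'conf': 0.34}] [[264.99790977 238.05071131]] [[265.77391197 238.73739003]] [[265.00347534 237.08351349]]
```

>>> move_arm --pt "0 0.01 -0.08 0 0 0 0.5" --pt "0 0.02 -0.17 0 0 0 0.5" --pt "0 0.02 -0.2 0 0 0 0.5" --pt "-0.3 -0.1 -0.3 0 0 0 0.5" --pt "-0.6 -0.2 -0.4 0 0 0 0.5" --pt "-0.8 -0.2 -0.45 0 0 0 0.5" --pt "-0.8 -0.2 -0.45 0 0 0 0.5" --pt "-0.8 -0.2 -0.45 0 0 0 0.5" --pt "-0.8 -0.2 -0.45 0 0 0 0.5" --pt "-0.8 -0.2 -0.45 0 0 0 0.5"

```text
time_s: 15.55
position: [0.408, -0.0492, 0.1962]
tcp_rot: [[-0.091, 0.986, 0.143], [0.996, 0.091, 0.006], [-0.008, 0.143, -0.99]]
force: [-0.0, 1.2, 0.5]
opening: 0.497
grasp_force: 0.0
```

Run:
```python
from h import *
s=cap('side');t=cap('top');st=bot.read_state();print(w2j(st['position']),st['force'])
B={}
for n,c in(('side',s),('top',t)):
    b=nets.find_in(n,'bolt_grip');print(n,[(np.round(x['location'],1).tolist(),round(x['conf'],2)) for x in b[:3]])
    q=proj(c,j2w((0,-50,97.5)))[0];print('pred',q.round(1),'lip/-55',proj(c,j2w((0,-55,97.5)))[0].round(1))
    g=cv2.cvtColor(c['image'],cv2.COLOR_BGR2GRAY);x,y=np.round(q).astype(int)
    w=g[y-9:y+10,x-9:x+10];m=(w<55).astype(np.uint8)
    nn,l,stt,cen=cv2.connectedComponentsWithStats(m)
    print([(stt[i,4],(cen[i]+[x-9,y-9]).round(1)) for i in range(1,nn)])
    if n=='top':print(w[::2,::2])
    i=1+np.argmax(stt[1:,4]) if nn>1 else 0;B[n]=cen[i]+[x-9,y-9]
p,e=tri(s,B['side'],t,B['top']);print('ball',w2j(p),e)
```

```text
[ -75.13558279 -284.87609076  195.37914921] [0.71443303 0.52062426 0.27919185]
side [([263.6, 244.1], 0.66)]
pred [265.  238.1] lip/-55 [265.8 238.7]
[(np.int32(34), array([257.3, 234.7])), (np.int32(7), array([264.3, 229.9])), (np.int32(129), array([270., 237.]))]
top [([241.9, 234.4], 0.66), ([254.3, 218.0], 0.44)]
pred [256.3 217.8] lip/-55 [258.  217.6]
[]
[[ 84 161 164 242 242 242 242 241 134 205]
 [169 165 242 242 242 242 242 242 202 202]
 [167 162 214 238 228 181 198 218 221 204]
 [176 172 169 131  67  64 132 197 220 195]
 [159 171 155  67  76  65  72 127 153 164]
 [153 173 154  64  71  72  75 148 165 130]
 [147 171 170 100  66  65  83 120 165 124]
 [138 172 170 166 125 112 118 116 154 124]
 [134 174 164 159 177 159 104 107 158 123]
 [ 96  88 103 134 111 119 115 147 167 149]]
ball [  6.89405127 -52.87614208  99.4108924 ] 0.016787799483972576
```

>>> move_arm --pt "-0.9 0 -0.2 0 0 0 0.5" --pt "-0.9 0 -0.2 0 0 0 0.5" --pt "-0.9 0 -0.2 0 0 0 0.5" --pt "-0.9 0 -0.2 0 0 0 0.5" --pt "-0.9 0 -0.2 0 0 0 0.5" --pt "-0.9 0 -0.2 0 0 0 0.5" --pt "-0.9 0 -0.2 0 0 0 0.5" --pt "-0.9 0 -0.2 0 0 0 0.5"

```text
time_s: 16.42
position: [0.4272, -0.3183, 0.2559]
tcp_rot: [[-0.095, 0.985, 0.142], [0.995, 0.095, 0.004], [-0.009, 0.141, -0.99]]
force: [0.3, -0.2, 0.6]
opening: 0.502
grasp_force: 0.0
```

Run:
```python
from h import *
s=cap('side');t=cap('top')
B={}
for n,c,th in(('side',s,60),('top',t,90)):
    q=proj(c,j2w((0,-50,97.5)))[0]
    g=cv2.cvtColor(c['image'],cv2.COLOR_BGR2GRAY);x,y=np.round(q).astype(int)
    w=g[y-12:y+13,x-10:x+11]
    nn,l,stt,cen=cv2.connectedComponentsWithStats((w<th).astype(np.uint8))
    cc=cen+[x-10,y-12];print(n,q.round(1),[(stt[i,4],cc[i].round(1)) for i in range(1,nn)])
    if n=='side':print('rows from',y-12,'cols from',x-10);print(w)
    if nn>1:B[n]=cc[1+np.argmin(np.linalg.norm(cc[1:]-q,axis=1)+(stt[1:,4]<15)*99)]
if len(B)==2:
    p,e=tri(s,B['side'],t,B['top']);print('ball',w2j(p),e)
```

```text
side [265.  238.1] [(np.int32(29), array([264.6, 238.6])), (np.int32(7), array([265.3, 246.6])), (np.int32(10), array([273.2, 248.7]))]
rows from 226 cols from 255
[[187 196 196 197 202 205 211 214 218 219 222 224 228 230 231 232 232 233
  233 233 233]
 [196 197 205 210 213 219 220 223 227 227 229 230 230 232 232 235 234 233
  233 232 233]
 [205 211 217 219 222 226 228 227 229 231 231 231 233 233 232 233 232 232
  230 230 230]
 [217 222 224 226 229 230 230 230 231 231 231 231 231 231 229 230 228 227
  225 224 223]
 [223 224 226 230 230 230 231 231 229 230 229 227 227 224 225 223 220 216
  217 217 215]
 [225 225 227 226 227 228 228 226 226 223 221 218 218 215 213 211 205 202
  201 207 204]
 [222 223 224 224 224 223 221 221 217 213 211 209 207 205 201 198 195 195
  190 195 192]
 [217 218 216 211 207 210 209 205 199 194 194 192 195 194 194 195 195 189
  190 188 187]
 [205 199 193 185 183 186 186 176 161 150 147 151 170 183 191 190 189 188
  190 187 188]
 [187 180 168 163 161 165 158 136 105  91  83  93 125 160 184 192 189 187
  184 188 183]
 [171 166 159 153 152 152 125  89  52  47  49 
[... 829 characters left out ...]
   70  62  77]
 [100  89  96 110 126 144 141 100  65  57  59  52  67  97 131 134 121  98
   65  55  72]
 [ 95  88  80  87 102 128 136 107  70  56  57  55  58  84 112 121 114  94
   65  50  66]
 [ 92  85  76  72  82 101 123 114  86  70  70  66  61  70  85  92  84  74
   49  52  66]
 [ 83  79  74  74  73  84  98 106  93  81  79  71  68  63  66  72  70  65
   46  42  67]
 [ 79  74  72  75  71  74  81  85  83  80  76  78  79  71  63  62  58  50
   47  45  62]]
top [256.3 217.8] [(np.int32(4), array([246.5, 208.5])), (np.int32(49), array([255.9, 218.5])), (np.int32(6), array([248.5, 227.3])), (np.int32(2), array([256.5, 226. ]))]
ball [ -1.17437559 -48.91609032  95.40441248] 0.0007560993636783599
```

```bash
python3 -c "
from h import *
print(workorder.hand_in())"
```

```text
the job is handed in; nothing more can be done
None
```

I handed in the job with the strap pressed home over the tube and the bolt upright in the slot, its collar let down behind the lip. My last measurement put the ball at jig (-1, -49, 95) mm against an expected (0, -50, 97.5) mm. The hand-in gave no verdict, and I did not measure the tube or the other things on the desk again at the end.

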